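Load and lock the labeller's tin magazine

ROBOT

A 6-joint arm with a two-finger parallel gripper is mounted at the origin on the work surface. World frame = base frame: x ahead of the robot, y to its left, z up, the work surface at z = 0. Lengths are in m, angles in rad, forces in N, time in s.
With the tool pointing down it reaches from about 0.35 to 0.975 m from the base axis. Payload 7.1 kg.
Tool frame: the origin (TCP) lies midway between the tips of the shut fingers; the grasp point (between the pads) lies 19 mm behind it; z points along the fingers, y is the line along which they close (so a half turn about z gives the same grasp; the last joint's range is limited). The gripper opens to 88 mm and grips with 3 to 60 N. Pads are 20 mm wide; open, the fingers measure 115 mm over their backs; the gripper's body (75 mm by 178 mm) begins 61 mm behind the grasp point.
Start: joints at [-1.137, 0.423, 1.63, -0, 1.089, -0.019], TCP at [0.273, -0.562, 0.195] pointing down, gripper open.
Joint ranges: [-3, 3], [-0.9, 2.11], [0.09, 2.58], [-1.31, 4.45], [0.11, 2.69], [-2.54, 2.54]. Speed limits (rad/s): [2.39, 2.39, 3.01, 3.14, 3.14, 3.14].

INTERFACE

Orientations are given as a unit quaternion [w, x, y, z].
In Python, from station import move_pose, movel, movej, command_gripper, wait, inverse_kinematics, read_camera, camera_info, MotionError, job_done, get_time, get_joint_pos, get_qvel, get_effort, get_tcp_pos, get_ee_rot, get_ft_force, get_ft_torque, get_grip_width, get_finger_force gives the robot as it stands. Calls block until the motion is done:
- move_pose(position, orientation): joint-space move of the TCP to a pose.
- movel(position, frame=None, v=0.15, until_force=None): straight line of the TCP; frame=None keeps the orientation; v is the mean speed in m/s. With until_force (N) it stops when the force on the tool has changed by that much, and returns True; else False.
- movej(angles): joint-space move.
- command_gripper(opening): opening from 0.0 (shut) to 1.0 (fully open); the grip force is fixed at half the most; returns when the fingers have stopped.
- wait(seconds).
- inverse_kinematics(position, orientation): joint angles nearest the present ones, or None.
- read_camera(name): name is "scene" or "side" or "wrist"; returns the picture (480x640x3 uint8, red, green, blue); there is no depth.
- camera_info(name): a dict with "intrinsics" (3x3 intrinsics, pixels), "dist" ([k1, k2, p1, p2, k3] as OpenCV has them; the pictures are not rectified), "T" (4x4, takes a point from camera to world coordinates); the wrist camera has in their place "tool_from_camera" (4x4, takes a point from camera to tool coordinates, whose origin is the TCP and whose axes are the flange's). Camera axes: x right, y up, looking along -z (the intrinsics and any distortion apply to the point x, -y, -z); pixel columns grow to the right and rows downward; lengths in m; the calibration is good to about 2 mm. A picture is of the moment at which its call begins: read the wrist's pose just before it. camera_info takes no time and is no camera call.
A pose or a line that the arm cannot do raises MotionError and nothing moves.
- job_done(): hands the job in; it is judged then, once.
Readings, each from a call of its own:
- get_time(): time.
- get_joint_pos(): joint angles.
- get_qvel(): joint speeds.
- get_effort(): joint torques, N m.
- get_tcp_pos(): TCP position.
- get_ee_rot(): TCP orientation.
- get_ft_force(): force on the tool from outside, world axes, zero at the start.
- get_ft_torque(): the same for the moment, N m.
- get_grip_width(): opening from 0.0 (shut) to 1.0 (fully open).
- get_finger_force(): force on a finger pad.
Only numpy, scipy, OpenCV 4.12 (cv2) and the standard library are available. Lean on these libraries where they do the work, as an engineer would, in place of code of your own. Each camera call takes 0.05 s, during which the arm holds its last target. There are 200 camera calls.

TASK

Load this empty tin magazine for the labeller: turn its lock collar to the open mark, swing the keeper bar out, and slide every tin on the card sheets, lid up, down the lane under the lips until the row is packed tight against the end stop. Then swing the keeper bar fully shut into its detent and turn the lock collar back fully to its locked mark, without disturbing the bottle and the label rolls.

Things in the scene. Friction and masses are not known exactly. Their poses are not given: they have to be found in the camera images.
- magazine: Aluminium tin magazine, fixed. Origin on the table (z = 0) under the middle of the lane's mouth; x along the lane towards the end stop, y across it, z up. Lane floor: z = 20 mm, from x = -95 to 250 mm. At x = 0 the keeper bar crosses the lane: bar hinge at y = +58, lock collar's axis at y = -75. A small carrying loop stands out 30 mm beyond the stop.
- lane_stop (a point): Foot of the end stop's inner face, mid-lane, on the lane floor (magazine x = 250). Side rails, inner faces at y = +-32 mm, 27 mm high, run from x = 10 to here; over them steel lips, from x = 40 to here, 27 to 31 mm above the floor, overhang the lane, leaving an open slot 44 mm wide along its middle, in which closed fingers can push a tin from behind.
- lane_mouth (a point): Middle of the lane's mouth on its floor (magazine x = 0). From x = -95 to 0 lies the flat open loading apron on which a tin can be set down; two strips 6 mm high lead in from y = +-43 at x = -90 to y = +-34 at x = -22. Four tins fill the lane from the stop back to x = 10.
- bar (a joint): Steel keeper bar, 12 mm wide, 120 mm long, 8 to 20 mm above the lane floor. Angle: 0 = shut across the lane (stop); grows as it swings out over the apron, clockwise from above, to 2.2 rad, clear of the apron. Stays where left. A spring ball detent resists (to 12 N at the knob) in the last 0.2 rad; below 0.05 is shut. With the collar less than 1 rad open it can neither open nor enter.
- bar_hinge (a point): Point on the keeper bar's upright hinge axis, 14 mm above the lane floor.
- bar_knob (a point): On the axis of the black upright round knob on the keeper bar: 18 mm diameter, from 20 to 52 mm above the lane floor, 52 mm from the hinge axis; this point is 44 mm above the lane floor.
- collar (a joint): Knurled dark steel lock collar, captive on a post beside the lane mouth; below its cap a C-shaped skirt takes the bar's end. Angle: 0 = locked (stop; white pointer on its top at the single long mark), grows counter-clockwise from above to the open mark (two dots) at 1.31, stop at 1.40; below 0.09 is locked. Friction 0.15 N m, stays where left. Cannot lock with the bar only partly in.
- collar_grip (a point): Centre of the top of the lock collar's cap, on its axis, 50 mm above the lane floor. The cap, 58 mm diameter, full and round from 24 to 50 mm above the lane floor, is the place to grip.
- card: Pile of cream card sheets, 190 x 190 mm, 10 mm high, fixed on the table; origin under its centre. The tins start on it.
- tin1: Round cosmetics tin with aluminium lid, 60 mm diameter, 24 mm high, about 60 g; origin at the centre of its underside, z up when lid up. Two to four tins are present (None when absent).
- tin2: Round cosmetics tin with aluminium lid, 60 mm diameter, 24 mm high, about 60 g; origin at the centre of its underside, z up when lid up. Two to four tins are present (None when absent).
- tin3: Round cosmetics tin with aluminium lid, 60 mm diameter, 24 mm high, about 60 g; origin at the centre of its underside, z up when lid up. Two to four tins are present (None when absent).
- tin4: Round cosmetics tin with aluminium lid, 60 mm diameter, 24 mm high, about 60 g; origin at the centre of its underside, z up when lid up. Two to four tins are present (None when absent).
- bottle: White squeeze bottle, 60 mm diameter, 150 mm high, a bystander; origin at the centre of its underside.
- labels1: Roll of labels, 100 mm diameter, 45 mm high, lying flat, a bystander; origin at the centre of its underside.
- labels2: Roll of labels like the other, a bystander.

How it is judged:
By the outcome, as a careful person would: the job done as asked, in the order asked, and still so for the second after the job is handed in, with the robot touching nothing.
Of tin1, tin2, tin3, tin4 only 2 to 4 are there at a start; the rules pass over those that are not, and their reading is None.
At some moment in a run one of tin1, tin2, tin3, tin4 may be knocked a few centimetres aside while the robot is not near it.
Once in a run the grip may slacken for a moment while it holds something.
It also fails if it takes over 210 s, if anything falls off the work surface, if the arm or the gripper's body presses on something with over 40 N, if the wrist force passes 120 N, or if a joint passes its speed limit or range.

## Working session

There is one attempt and no reset: what is moved stays moved. The work goes in short steps, each a Python script; the robot and the scene stay as the last script left them, time stands still between calls to the robot, and variables do not carry over. Pictures are saved under pics/ and viewed, at most 14 in all, crops included, and the job is handed in when it is done.

```bash
ls; mkdir -p pics; python3 - <<'E'
from station import *
import cv2, numpy as np
for n in ["scene","side"]:
    im=read_camera(n); cv2.imwrite(f"pics/{n}0.png",im[:,:,::-1])
    c=camera_info(n); print(n,np.round(c["intrinsics"],1).tolist(),c["dist"],np.round(c["T"],3).tolist())
print(camera_info("wrist")); print(get_time(),get_tcp_pos(),get_ee_rot())
E
```

```text
pics
scene [[433.8, 0.0, 318.0], [0.0, 433.8, 236.4], [0.0, 0.0, 1.0]] [-0.01810579  0.          0.          0.          0.        ] [[0.473, -0.644, 0.601, 1.181], [0.881, 0.34, -0.329, -0.325], [0.008, 0.685, 0.728, 0.828], [0.0, 0.0, 0.0, 1.0]]
side [[541.9, 0.0, 318.4], [0.0, 541.9, 239.9], [0.0, 0.0, 1.0]] [-0.11875324  0.          0.          0.          0.        ] [[-0.967, 0.137, -0.217, 0.272], [-0.256, -0.466, 0.847, 1.265], [0.015, 0.874, 0.485, 0.799], [0.0, 0.0, 0.0, 1.0]]
{'intrinsics': array([[423.82006495,   0.        , 324.03078966],
       [  0.        , 423.82006495, 235.43458946],
       [  0.        ,   0.        ,   1.        ]]), 'dist': array([0.00411579, 0.        , 0.        , 0.        , 0.        ]), 'tool_from_camera': array([[ 9.58925435e-04,  9.54964864e-01,  2.96717355e-01,
         8.21208837e-02],
       [ 9.99999538e-01, -8.97634278e-04, -3.42803660e-04,
         3.22293768e-04],
       [-6.10217826e-05,  2.96717546e-01, -9.54965284e-01,
        -1.90931529e-01],
       [ 0.00000000e+00,  0.00000000e+00,  0.00000000e+00,
         1.00000000e+00]])}
0.1 [ 0.27322438 -0.56150845  0.19397604] [-6.84315333e-04  9.74473636e-01  2.24500870e-01 -1.53697269e-04]
```

View pics/scene0.png

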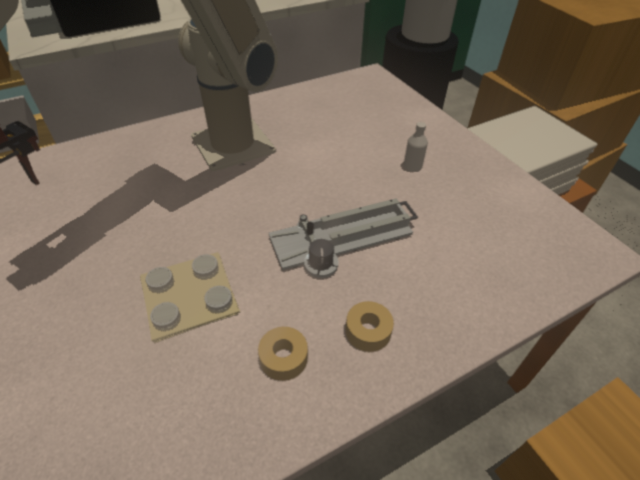

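View pics/side0.png

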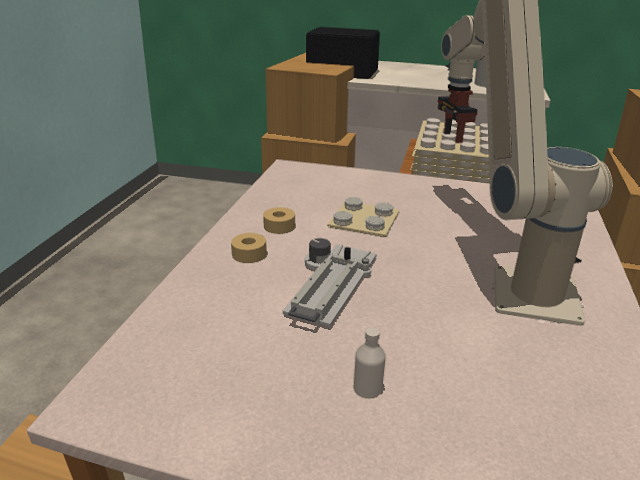

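Scene view shows four tins on the card (tops ≈(160,277), (205,263), (165,313), (218,296)). The magazine runs from (285,245) to (400,212), with the collar at about (321,245). The rolls are at (283,350) and (370,323), the bottle at (416,155). The side view agrees.

```bash
cat > h.py <<'E'
from station import *
import cv2, numpy as np
from scipy.spatial.transform import Rotation as R
def cam(name):
    c=camera_info(name)
    if name=="wrist":
        q=get_ee_rot(); T=np.eye(4); T[:3,:3]=R.from_quat([q[1],q[2],q[3],q[0]]).as_matrix(); T[:3,3]=get_tcp_pos()
        T=T@c["tool_from_camera"]
    else: T=c["T"]
    return c["intrinsics"],c["dist"],np.array(T)
def snap(name,fn=None):
    C=cam(name); im=read_camera(name)[:,:,::-1].copy()
    if fn: cv2.imwrite(f"pics/{fn}.png",im)
    return im,C
def ray(C,uv):
    K,d,T=C
    p=cv2.undistortPoints(np.array(uv,float).reshape(-1,1,2),K,d).reshape(-1,2)
    v=np.c_[p[:,0],-p[:,1],-np.ones(len(p))]@T[:3,:3].T
    return T[:3,3],v
def onplane(C,uv,z):
    o,v=ray(C,uv); return o+v*((z-o[2])/v[:,2])[:,None]
def proj(C,P):
    K,d,T=C; P=np.atleast_2d(P).astype(float)
    c=(P-T[:3,3])@T[:3,:3]; c=c*[1,-1,-1]
    return cv2.projectPoints(c,np.zeros(3),np.zeros(3),K,d)[0].reshape(-1,2)
def down(yaw):
    # tool z down, tool y (closing) along world direction yaw+90deg ... tool x at angle yaw
    m=np.array([[np.cos(yaw),np.sin(yaw),0],[np.sin(yaw),-np.cos(yaw),0],[0,0,-1]])
    q=R.from_matrix(m).as_quat(); return [q[3],q[0],q[1],q[2]]
E
python3 - <<'E'
from h import *
C=cam("scene")
for n,uv,z in [("tin",[160,277],.034),("tin",[205,263],.034),("tin",[165,313],.034),("tin",[218,296],.034),("collar",[321,243],.07),("apronL",[272,240],.02),("stop",[403,212],.047),("roll",[283,350],.045),("roll",[370,323],.045),("bottle",[414,168],0)]:
    print(n,onplane(C,uv,z).round(3))
E
```

```text
tin [[ 0.469 -0.349  0.034]]
tin [[ 0.477 -0.244  0.034]]
tin [[ 0.572 -0.365  0.034]]
tin [[ 0.582 -0.249  0.034]]
collar [[0.578 0.014 0.07 ]]
apronL [[ 0.471 -0.069  0.02 ]]
stop [[0.563 0.266 0.047]]
roll [[ 0.776 -0.18   0.045]]
roll [[0.805 0.007 0.045]]
bottle [[0.38  0.449 0.   ]]
```

```bash
python3 - <<'E'
from h import *
move_pose([.59,-.28,.28],down(0)); print(get_joint_pos().round(2)); snap("wrist","w_card")
move_pose([.58,.10,.28],down(0)); print(get_joint_pos().round(2)); snap("wrist","w_mag")
print(get_time())
E
```

```text
[-0.46  0.39  1.48 -0.    1.27  1.11]
[ 0.15  0.28  1.63 -0.    1.23  1.72]
3.2083
```

View pics/w_card.png

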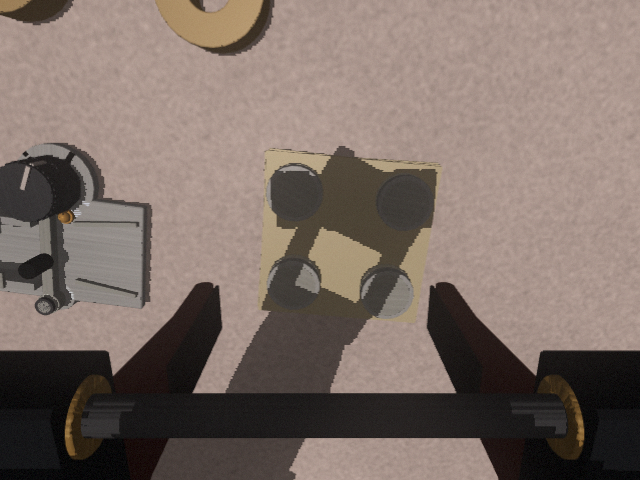

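View pics/w_mag.png

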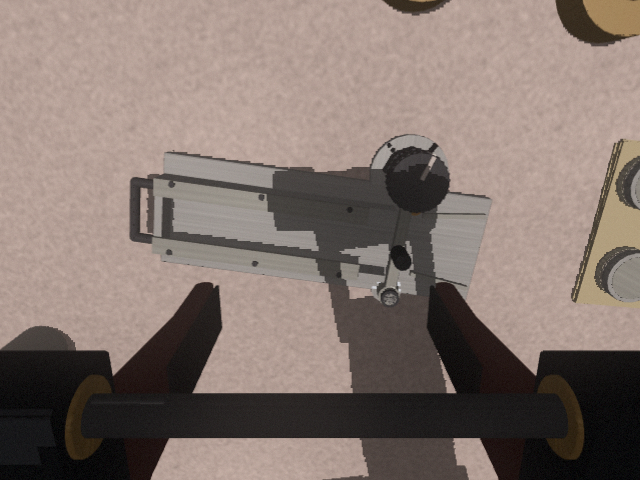

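The card view shows tins at about (297,192), (404,201), (295,283) and (387,293). The magazine view shows the collar cap at (417,180), hinge (390,295), knob (401,257) and the lip screws in two rows: (171,184), (262,197), (350,210) and (169,252), (255,264), (339,275). The apron corner is at (490,198).

```bash
python3 - <<'E'
from h import *
im=cv2.imread("pics/w_mag.png"); C=cam("wrist")
a=onplane(C,[[171,184],[262,197],[350,210]],.051); b=onplane(C,[[169,252],[255,264],[339,275]],.051)
print(a.round(4),b.round(4)); 
col=onplane(C,[[418,180]],.07); print("collar",col)
print("knob top",onplane(C,[[401,254]],.072),"hinge",onplane(C,[[390,295]],[.045]))
print("apron",onplane(C,[[490,198],[469,301]],.02), "slot corners",onplane(C,[[164,199],[162,236]],.051))
print("plate corner", onplane(C,[[165,152],[161,262]],.02))
# crops: enlarge
cv2.imwrite("pics/c1.png",cv2.resize(im[120:310,310:500],None,fx=3.1,fy=3.1,interpolation=cv2.INTER_CUBIC))
E
```

```text
[[0.586  0.2515 0.051 ]
 [0.5728 0.1612 0.051 ]
 [0.5593 0.0722 0.051 ]] [[0.514  0.2614 0.051 ]
 [0.5005 0.1718 0.051 ]
 [0.4879 0.0827 0.051 ]]
collar [[0.59326054 0.0091733  0.07      ]]
knob top [[0.51922569 0.02173416 0.072     ]] hinge [[0.46164269 0.02608216 0.045     ]]
apron [[ 0.56492485 -0.08123868  0.02      ]
 [ 0.44215117 -0.07089004  0.02      ]] slot corners [[0.57076406 0.26022453 0.051     ]
 [0.53162266 0.26670202 0.051     ]]
plate corner [[0.61426905 0.26543694 0.02      ]
 [0.49102784 0.28376619 0.02      ]]
```

View pics/c1.png

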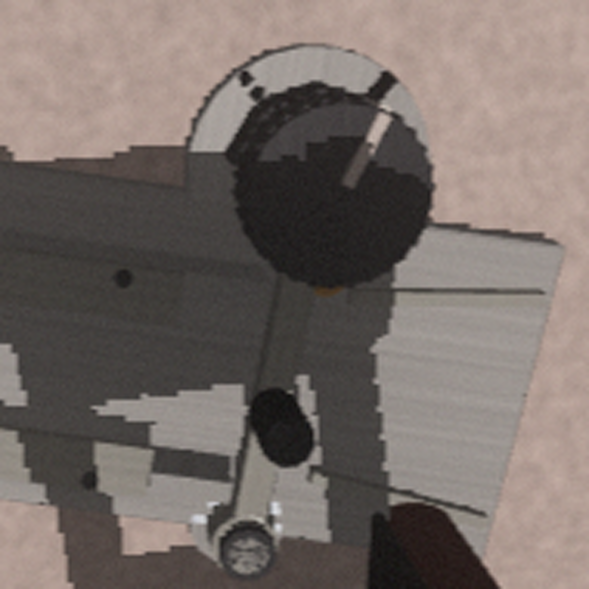

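```bash
cat >> h.py <<'E'
A=np.deg2rad(81.6); EX=np.array([np.cos(A),np.sin(A),0]); EY=np.array([-np.sin(A),np.cos(A),0]); O=np.array([.515,.0195,0])
def M(x,y,z): return O+x*EX+y*EY+np.array([0,0,z])   # magazine -> world, z in world
def MI(P): d=np.asarray(P)-O; return np.array([d@EX,d@EY,d[2]])
def st(s=""): print(s,"t",round(get_time(),1),"F",np.round(get_ft_force(),1),"w",round(get_grip_width()*88,1),"ff",np.round(get_finger_force(),1),"tcp",np.round(get_tcp_pos(),4))
E
python3 - <<'E'
from h import *
c=M(0,-.075,0)
move_pose(c+[0,0,.13],down(-.75)); print(get_joint_pos().round(2))
print(movel(c+[0,0,.055],v=.1,until_force=8)); st()
command_gripper(.5); st("grip")
for y in np.arange(-.75,.62,.17): move_pose(c+[0,0,.055],down(y+.17)); print(round(y+.17,2),np.round(get_ft_torque(),2)[2],end=" ")
st(); print(get_ft_torque())
command_gripper(1.0); movel(c+[0,0,.13],v=.2)
move_pose(M(0,-.03,.25)+[.07,0,0],down(0)); im,C=snap("wrist","w_col")
cv2.imwrite("pics/c2.png",im[100:380,170:530])
print(proj(C,[M(0,-.075,.07),M(0,.006,.072),M(0,.058,.05),M(-.095,.062,.02),M(-.095,-.062,.02),M(.04,.022,.051),M(.04,-.022,.051)]).round(0)-[170,100])
E
```

```text
[-0.01  0.45  1.76  0.    0.93  2.31]
False
 t 4.8 F [-0.2  0.3 -0. ] w 88.1 ff 0.0 tcp [0.5897 0.0086 0.0555]
grip t 5.7 F [ 0.  -0.4  0.8] w 43.6 ff 0.0 tcp [0.5892 0.0085 0.055 ]
-0.58 0.04 -0.41 0.03 -0.24 0.03 -0.07 -0.03 0.1 0.01 0.27 0.05 0.44 -0.0 0.61 0.05 0.78 -0.03  t 8.2 F [ 0.3 -1.1  0.3] w 44.1 ff 0.0 tcp [0.5892 0.0085 0.055 ]
[-0.05013042  0.01331297 -0.02800857]
[[161. 126.]
 [148. 207.]
 [141. 242.]
 [225. 242.]
 [249. 138.]
 [107. 206.]
 [112. 166.]]
```

View pics/c2.png

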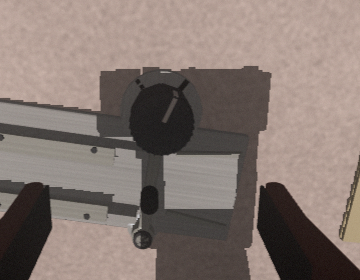

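The pointer still sits at the long mark, so the grip closed on nothing, and the reported width doesn't fit with a 58 mm cap. I'll descend again and look at the closing itself.

```bash
python3 - <<'E'
from h import *
c=M(0,-.075,0)
move_pose(c+[0,0,.13],down(-.75)); movel(c+[0,0,.055],v=.1,until_force=8); st()
for g in [.6,.4]:
    command_gripper(g); st(g)
    if get_grip_width()>g+.03: break
im,C=snap("wrist"); im2,_=snap("side"); im3,_=snap("scene")
a=im; b=cv2.resize(im2[200:300,270:403],(399,300),interpolation=3); d=cv2.resize(im3[190:290,260:393],(399,300),interpolation=3)
cv2.imwrite("pics/c3.png",np.hstack([cv2.resize(a,(400,300)),b])); 
E
```

```text
t 12.0 F [0.1 0.4 0.5] w 88.0 ff 0.0 tcp [0.5897 0.0085 0.0555]
0.6 t 12.8 F [ 0.1 -0.3 -0.5] w 52.5 ff 0.0 tcp [0.5892 0.0085 0.055 ]
0.4 t 13.3 F [-0.1 -0.5  0.8] w 35.0 ff 0.0 tcp [0.5892 0.0085 0.055 ]
```

View pics/c3.png

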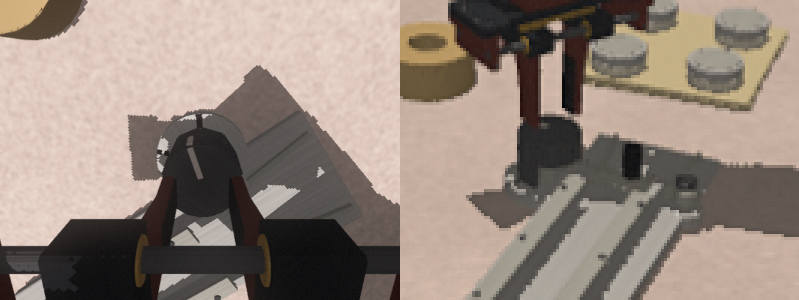

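```bash
python3 - <<'E'
from h import *
for g in [.3,.2,.1,0]:
    command_gripper(g); st(g)
im,C=snap("wrist")
cv2.imwrite("pics/c4.png",im[150:400,130:520]); print(proj(C,[get_tcp_pos(),M(0,-.075,.07)])-[130,150])
E
```

```text
0.3 t 13.8 F [-0.5  0.2 -1.3] w 26.8 ff 0.0 tcp [0.5892 0.0085 0.055 ]
0.2 t 14.2 F [-0.4 -0.3  0.9] w 17.7 ff 0.0 tcp [0.5892 0.0085 0.055 ]
0.1 t 14.6 F [0.8 0.  0.7] w 8.8 ff 0.0 tcp [0.5892 0.0085 0.055 ]
0 t 14.9 F [-0.9 -0.  -0.3] w 0.2 ff 0.0 tcp [0.5892 0.0085 0.055 ]
[[194.03098155 130.32724682]
 [194.0415073  143.52018599]]
```

View pics/c4.png

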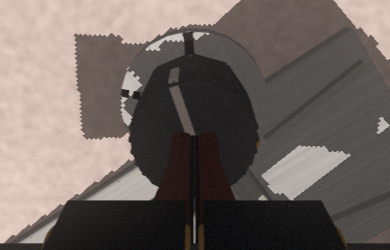

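```bash
python3 - <<'E'
from h import *
def camat(p,yaw):
    c=camera_info("wrist"); q=down(yaw); T=np.eye(4); T[:3,:3]=R.from_quat([q[1],q[2],q[3],q[0]]).as_matrix(); T[:3,3]=p
    return c["intrinsics"],c["dist"],T@c["tool_from_camera"]
C1=camat([.58,.10,.28],0); C2=camat(M(0,-.03,.25)+[.07,0,0],0); C4=cam("wrist"); C0=camat([.59,-.28,.28],0)
def tri(obs):
    A=np.zeros((3,3)); b=np.zeros(3)
    for C,uv in obs:
        o,v=ray(C,[uv]); v=v[0]/np.linalg.norm(v); P=np.eye(3)-np.outer(v,v); A+=P; b+=P@o
    x=np.linalg.solve(A,b); print(x.round(4),MI(x).round(4),[ (proj(C,x)[0]-uv).round(1).tolist() for C,uv in obs])
tri([(C1,[434.2,154.8]),(C2,[347,192]),(C4,[304,218])])
tri([(C1,[422.3,179.7]),(C2,[335,222])])
tri([(C1,[390,296]),(C2,[313,338]),(C0,[45,305])])   # hinge
tri([(C1,[490,198]),(C2,[418,234]),(C0,[150,205])])  # apron corner
tri([(C1,[350,210]),(C2,[264,250])])   # screw
S=cam("scene"); D=cam("side")
tri([(S,[321,243]),(D,[319,243])])
E
```

```text
[ 0.6175 -0.0062  0.0545] [-0.0105 -0.1051  0.0545] [[-0.4, -2.6], [0.2, 1.6], [2.0, 1.3]]
[0.5921 0.005  0.0623] [-0.0031 -0.0784  0.0623] [[-0.1, -0.2], [0.1, 0.2]]
[0.4606 0.0273 0.0467] [-0.0002  0.055   0.0467] [[0.4, 0.3], [-0.5, 0.5], [0.3, -0.8]]
[ 0.5631 -0.085   0.0071] [-0.0963 -0.0628  0.0071] [[0.3, -1.0], [-0.4, 0.6], [0.2, 0.4]]
[0.5588 0.0738 0.0477] [ 0.0602 -0.0354  0.0477] [[-0.3, -0.7], [0.4, 0.8]]
[0.5865 0.0125 0.0751] [ 0.0035 -0.0718  0.0751] [[1.4, 1.2], [1.4, -0.7]]
```

```bash
python3 - <<'E'
from h import *
c=M(0,-.075,0)
print(movel(c+[0,0,.03],v=.03,until_force=5)); st(); print(get_joint_pos().round(3), get_ft_torque())
im2,_=snap("side"); im3,_=snap("scene")
b=cv2.resize(im2[180:300,270:430],(400,300),interpolation=3); d=cv2.resize(im3[190:310,240:400],(400,300),interpolation=3)
cv2.imwrite("pics/c5.png",np.hstack([b,d]))
E
```

```text
True
 t 15.5 F [-1.3 -0.1  8.5] w 0.1 ff 3.9 tcp [0.5893 0.0086 0.0423]
[-0.006  0.581  1.795 -0.     0.766  2.315] [ 0.02350288  0.36268167 -0.03319894]
```

View pics/c5.png

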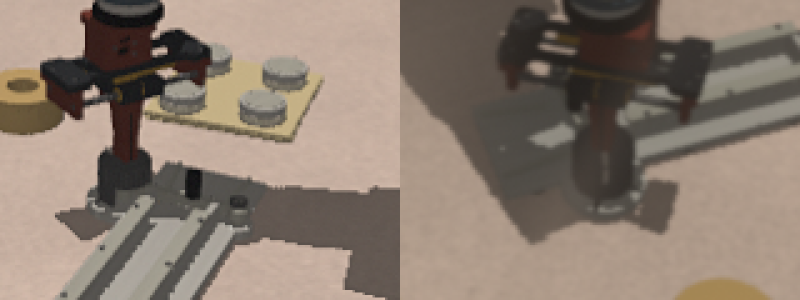

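```bash
python3 - <<'E'
from h import *
c=M(0,-.075,0); movel(c+[0,0,.15],v=.2)
move_pose([.66,-.12,.08],down(0))
print(movel([.66,-.12,-.04],v=.04,until_force=5)); st("table"); movel([.66,-.12,.08],v=.2)
p=M(-.06,0,0); move_pose(p+[0,0,.12],down(0)); print(movel(p+[0,0,-.02],v=.04,until_force=5)); st("apron"); movel(p+[0,0,.12],v=.2)
E
```

```text
True
table t 19.5 F [-1.2 -0.   5. ] w 0.4 ff 2.7 tcp [ 0.66   -0.12   -0.0276]
True
apron t 23.7 F [-1.5  0.3  6.9] w 0.5 ff 3.6 tcp [ 0.5062 -0.0399 -0.0077]
```

The table reads −27.6 mm and the apron −7.7 mm. Both imply the robot's z reads 27.6 mm low, so I'll fix the heights and recompute the magazine and the tins with corrected planes.

```bash
python3 - <<'E'
from h import *
DZ=-.0276
def camat(p,yaw):
    c=camera_info("wrist"); q=down(yaw); T=np.eye(4); T[:3,:3]=R.from_quat([q[1],q[2],q[3],q[0]]).as_matrix(); T[:3,3]=p
    return c["intrinsics"],c["dist"],T@c["tool_from_camera"]
C1=camat([.58,.10,.28],0); C2=camat(M(0,-.03,.25)+[.07,0,0],0); C0=camat([.59,-.28,.28],0)
a=onplane(C1,[[171,184],[262,197],[350,210]],.051+DZ); b=onplane(C1,[[169,252],[255,264],[339,275]],.051+DZ)
m=(a+b)/2; d=(m[0]-m[2])[:2]; d/=np.linalg.norm(d); e=np.array([-d[1],d[0]]); print("ang",np.degrees(np.arctan2(d[1],d[0])),"spac",np.linalg.norm(a-b,axis=1), m.round(4))
f=lambda P:[round(float((P[:2]-m[1,:2])@d),4),round(float((P[:2]-m[1,:2])@e),4)]
print("slot end",[f(p) for p in onplane(C1,[[164,199],[162,236]],.051+DZ)],"plate end",[f(p) for p in onplane(C1,[[165,152],[161,262]],.02+DZ)])
for C,uvc,uvh,uva in [(C1,[418,182],[390,296],[490,198]),(C2,[332,222],[313,338],[418,234])]:
    print("collar(-75)",f(onplane(C,[uvc],.07+DZ)[0]),"hinge(58)",f(onplane(C,[uvh],.05+DZ)[0]),"apron(-95,-62)",f(onplane(C,[uva],.02+DZ)[0]))
# tins from card picture
im=cv2.imread("pics/w_card.png")
for uv in [[297,187],[404,197],[295,278],[387,288]]: print(onplane(C0,[uv],.034+DZ).round(4))
print("scene/side z check: tins scene .034: see earlier")
E
```

```text
ang 81.67901455311097 spac [0.07748397 0.07787984 0.076903  ] [[0.542  0.268  0.0234]
 [0.5279 0.1721 0.0234]
 [0.5141 0.0771 0.0234]]
slot end [[0.1042, -0.0214], [0.1049, 0.0209]] plate end [[0.1157, -0.0668], [0.1159, 0.0655]]
collar(-75) [-0.1578, -0.082] hinge(58) [-0.1587, 0.0561] apron(-95,-62) [-0.2559, -0.0687]
collar(-75) [-0.1547, -0.0822] hinge(58) [-0.1552, 0.0592] apron(-95,-62) [-0.2539, -0.0689]
[[ 0.5841 -0.2503  0.0064]]
[[ 0.5729 -0.3695  0.0064]]
[[ 0.4751 -0.2459  0.0064]]
[[ 0.4623 -0.3555  0.0064]]
scene/side z check: tins scene .034: see earlier
```

The camera scale (hinge to collar 133 mm) fits the original planes. So only the fingers are off: the tips sit 27.6 mm short of the reported TCP. I'll keep O and A and shift only the commanded heights.

```bash
cat >> h.py <<'E'
TZ=-.0276  # reported TCP z minus true fingertip z
def tip(x,y,z): return M(x,y,z+TZ)  # magazine x,y ; true tip height
E
python3 - <<'E'
from h import *
c=tip(0,-.075,0)
command_gripper(1.0)
move_pose(c+[0,0,.13],down(-.75))
print(movel(c+[0,0,.055],v=.1,until_force=8)); st()
command_gripper(.5); st("grip")
if get_grip_width()*88>52:
    for y in np.linspace(-.75,.61,9)[1:]: move_pose(c+[0,0,.055],down(y)); print(round(y,2),np.round(get_ft_torque(),2)[2],end=" ")
    st()
command_gripper(1.0); movel(c+[0,0,.13],v=.2)
move_pose(M(0,-.03,.25)+[.07,0,0],down(0)); im,C=snap("wrist","w_col2")
cv2.imwrite("pics/c6.png",im[100:380,170:530])
E
```

```text
False
 t 27.6 F [0.2 0.6 0.2] w 87.7 ff 0.0 tcp [0.5897 0.0085 0.0278]
grip t 28.2 F [0.7 1.6 3.4] w 57.4 ff 30.0 tcp [0.5895 0.0087 0.0277]
-0.58 0.11 -0.41 0.1 -0.24 0.0 -0.07 0.13 0.1 0.18 0.27 0.21 0.44 0.15 0.61 0.13  t 30.5 F [ 1.3 -6.9 -2. ] w 57.6 ff 30.0 tcp [0.5891 0.0079 0.0271]
```

View pics/c6.png

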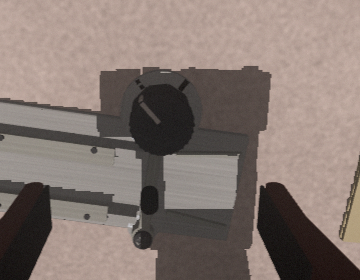

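The pointer now lies toward the two dots (outer end ≈(141,97), cap centre (162,120)). I'll measure its angle before going on.

```bash
cat >> h.py <<'E'
def pointer(im,C,z=.07):
    u,v=proj(C,M(0,-.075,z))[0].round().astype(int)
    g=cv2.cvtColor(im,cv2.COLOR_BGR2GRAY).astype(int); r=26
    sub=g[v-r:v+r,u-r:u+r]; yy,xx=np.mgrid[-r:r,-r:r]; dk=np.median(sub[(xx**2+yy**2)<20**2])
    msk=(sub>dk+25)&(xx**2+yy**2<25**2)
    n,l,s,_=cv2.connectedComponentsWithStats(msk.astype(np.uint8)); k=1+np.argmax(s[1:,4])
    p=np.c_[xx[l==k]+u,yy[l==k]+v]; P=onplane(C,p,z)[:,:2]
    w,V=np.linalg.eigh(np.cov(P.T)); d=V[:,1]; c=P.mean(0)
    if d@(c-M(0,-.075,0)[:2])<0: d=-d
    return np.arctan2(d[1],d[0]),len(p),MI(np.r_[c,z]).round(4)
E
python3 - <<'E'
from h import *
C=cam("wrist")
p0=pointer(cv2.imread("pics/w_col.png"),C); p1=pointer(cv2.imread("pics/w_col2.png"),C); print(p0,p1,p1[0]-p0[0])
E
```

```text
(np.float64(-0.4393055922400924), 89, array([-0.0043, -0.0878,  0.07  ])) (np.float64(0.7245674860025368), 92, array([ 0.0098, -0.084 ,  0.07  ])) 1.1638730782426292
```

About 1.16 rad, so the grip slipped a little. I'll regrip and turn further toward the stop.

```bash
python3 - <<'E'
from h import *
c=tip(0,-.075,0)
move_pose(c+[0,0,.13],down(.3)); movel(c+[0,0,.053],v=.1,until_force=8)
command_gripper(.5); st("grip")
for y in np.linspace(.3,.48,4)[1:]: move_pose(c+[0,0,.053],down(y)); wait(.2); print(round(y,2),np.round(get_ft_torque(),2)[2],end=" ")
st(); command_gripper(1.0); movel(c+[0,0,.13],v=.2)
move_pose(M(0,-.03,.25)+[.07,0,0],down(0)); im,C=snap("wrist","w_col3"); p=pointer(im,C); print(p,p[0]+.4393)
E
```

```text
grip t 34.5 F [-0.4 -3.1  2.5] w 57.6 ff 30.0 tcp [0.5895 0.0082 0.0257]
0.36 -0.19 0.42 -0.06 0.48 -0.17  t 35.9 F [-0.6 -5.9  1.6] w 57.4 ff 30.0 tcp [0.5891 0.008  0.0254]
(np.float64(0.7272654259696534), 93, array([ 0.0099, -0.0843,  0.07  ])) 1.1665654259696534
```

```bash
python3 - <<'E'
from h import *
C2=cam("wrist")
def camat(p,yaw):
    c=camera_info("wrist"); q=down(yaw); T=np.eye(4); T[:3,:3]=R.from_quat([q[1],q[2],q[3],q[0]]).as_matrix(); T[:3,3]=p
    return c["intrinsics"],c["dist"],T@c["tool_from_camera"]
C1=camat([.58,.10,.28],0)
o=M(0,-.075,0)
for z in (.02,.03,.044):
  for C,L,D in [(C1,[433.5,147.4],[391.3,147.4]),(C2,[354,185],[310,184])]:
    P=onplane(C,[L,D],z)-o; a=np.arctan2(P[:,1],P[:,0]); print(z,a.round(3),round(a[1]-a[0],3),np.linalg.norm(P[:,:2],axis=1).round(4))
a=cv2.imread("pics/w_col3.png")[170:265,280:385]; cv2.imwrite("pics/c7.png",cv2.resize(a,None,fx=5,fy=5,interpolation=cv2.INTER_CUBIC))
E
```

```text
0.02 [-0.668  0.617] 1.285 [0.0375 0.0361]
0.02 [-0.702  0.614] 1.316 [0.0365 0.0352]
0.03 [-0.597  0.636] 1.233 [0.0368 0.0378]
0.03 [-0.655  0.577] 1.232 [0.0375 0.0365]
0.044 [-0.495  0.66 ] 1.154 [0.0361 0.0402]
0.044 [-0.593  0.53 ] 1.123 [0.0391 0.0385]
```

View pics/c7.png

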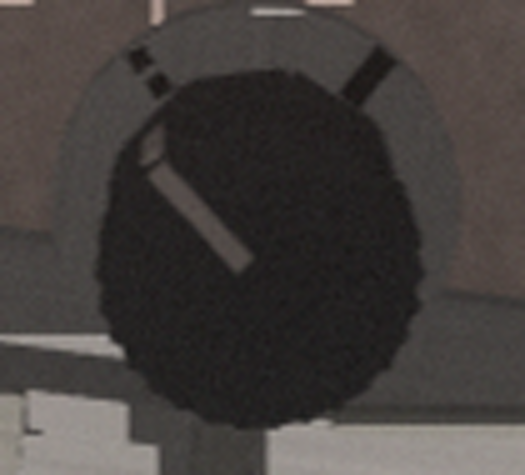

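The pointer (direction ≈130° in the image) is slightly past the two dots (≈125°), so the collar is at or near its stop, and the extra turn just slipped in the grip. Now the bar.

```bash
cat >> h.py <<'E'
BY=np.pi+A-np.pi/2
def knob(th,z,r=.052):  # tip pose at knob for bar angle th
    return tip(-r*np.sin(th),.058-r*np.cos(th),z), down(BY-th)
E
python3 - <<'E'
from h import *
p,q=knob(0,.11); move_pose(p,q); print(get_joint_pos().round(2))
command_gripper(.5)
p,q=knob(0,.046); print(movel(p,v=.1,until_force=8)); st()
command_gripper(.1); st("grip")
for th in np.arange(.1,2.16,.1):
    p,q=knob(th,.046); move_pose(p,q)
    if abs(get_ft_force()).max()>25: st("HIGH %.2f"%th); break
    if round(th*10)%4==0 or th<.35: st("%.2f"%th)
st(); command_gripper(.5); st(); p=get_tcp_pos(); movel(p+[0,0,.08],v=.2)
move_pose(M(-.02,0,.25)+[.07,0,0],down(0)); im,C=snap("wrist","w_bar"); 
cv2.imwrite("pics/c8.png",im[100:400,120:560])
E
```

```text
[ 0.02  0.43  1.96  0.    0.76 -1.41]
False
 t 41.9 F [ 0.2  0.1 -0. ] w 44.2 ff 0.0 tcp [0.5093 0.0204 0.0186]
grip t 42.4 F [-0.8 -3.1  3.4] w 17.4 ff 30.0 tcp [0.5093 0.0201 0.0187]
0.10 t 42.7 F [-1.5 -0.1  4.7] w 17.2 ff 30.0 tcp [0.5082 0.0154 0.0188]
0.20 t 42.9 F [-1.4  0.4  4.7] w 17.4 ff 30.0 tcp [0.5067 0.0104 0.0187]
0.30 t 43.2 F [0.6 2.5 6.1] w 17.2 ff 30.0 tcp [0.5049 0.0058 0.0187]
0.40 t 43.4 F [-0.6  3.1  5.9] w 17.7 ff 30.0 tcp [0.5025 0.0013 0.0187]
0.80 t 44.4 F [1.5 3.6 5.6] w 17.6 ff 30.0 tcp [ 0.4888 -0.0139  0.0187]
1.20 t 45.4 F [2.7 3.1 5.2] w 17.5 ff 30.0 tcp [ 0.4702 -0.0226  0.0187]
1.60 t 46.4 F [5.1 2.4 5.2] w 17.3 ff 30.0 tcp [ 0.4497 -0.0232  0.0187]
2.00 t 47.4 F [4.7 0.8 4.8] w 17.6 ff 30.0 tcp [ 0.4306 -0.0158  0.0187]
 t 47.7 F [ 5.3 -0.3  5.5] w 17.3 ff 30.0 tcp [ 0.4264 -0.0128  0.0187]
 t 48.3 F [ 0.7 -0.4 -0.3] w 43.9 ff 0.0 tcp [ 0.4249 -0.0126  0.0183]
```

View pics/c8.png

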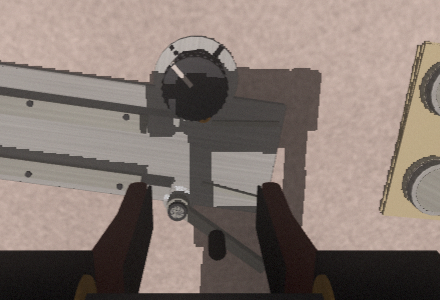

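The bar now stands at about 2.1 rad, clear of the apron, and its knob is at (217,245). Next is the tin detector, tried first on the stored card picture.

```bash
cat >> h.py <<'E'
VP=[.57,-.30,.28]
def tins(im,C,dbg=None):
    f=im.astype(float)+1; ch=(f[:,:,2]-f[:,:,0])/f.sum(2)
    roi=np.zeros(ch.shape,np.uint8); x=proj(C,[[.36,-.47,.02],[.36,-.13,.02],[.70,-.13,.02],[.70,-.47,.02]]).astype(np.int32)
    cv2.fillConvexPoly(roi,cv2.convexHull(x),1); 
    m=((cv2.GaussianBlur(ch,(5,5),0)<.045)&(roi>0)).astype(np.uint8)*255; m[340:]=0
    m=cv2.morphologyEx(m,cv2.MORPH_OPEN,np.ones((9,9)))
    if dbg: cv2.imwrite(dbg,m)
    out=[]
    for c in cv2.findContours(m,cv2.RETR_EXTERNAL,cv2.CHAIN_APPROX_NONE)[0]:
        (u,v),r=cv2.minEnclosingCircle(c); a=cv2.contourArea(c)
        if 20<r<40 and a>.7*np.pi*r*r: out.append((onplane(C,[[u,v]],.022)[0],round(r,1),round(a/(np.pi*r*r),2),(round(u),round(v))))
    return out
E
python3 - <<'E'
from h import *
C=cam("wrist"); T=C[2].copy(); T[:3,3]+=np.array([.59,-.28,.28])-get_tcp_pos()
C=(C[0],C[1],T)
im=cv2.imread("pics/w_card.png"); f=im.astype(float)+1; ch=(f[:,:,2]-f[:,:,0])/f.sum(2)
print([round(float(ch[v,u]),3) for u,v in [(297,192),(404,201),(290,290),(390,280),(300,235),(345,250),(355,200),(500,100),(270,350)]])
for t in tins(im,C): print(t)
E
```

```text
[0.04, 0.062, 0.043, 0.046, 0.11, 0.11, 0.121, 0.063, 0.077]
```

```bash
sed -i 's/    m=((cv2.GaussianBlur.*/    b=cv2.GaussianBlur(ch,(7,7),0); cd=((b>.09)\&(roi>0)).astype(np.uint8); cd[340:]=0\n    n,l,s,_=cv2.connectedComponentsWithStats(cd); k=1+np.argmax(s[1:,4]); hull=cv2.convexHull(cv2.findContours((l==k).astype(np.uint8),0,1)[0][0]); hm=np.zeros(ch.shape,np.uint8); cv2.fillConvexPoly(hm,hull,1)\n    m=((b<.085)\&(hm>0)).astype(np.uint8)*255/; s/; m\[340:\]=0$//' h.py
python3 - <<'E'
from h import *
C=cam("wrist"); T=C[2].copy(); T[:3,3]+=np.array([.59,-.28,.28])-get_tcp_pos()
C=(C[0],C[1],T)
im=cv2.imread("pics/w_card.png")
for t in tins(im,C,"pics/m0.png"): print(t)
E
```

```text
(array([ 0.4624628 , -0.35171726,  0.022     ]), 28.4, 0.91, (385, 292))
(array([ 0.47529811, -0.24481945,  0.022     ]), 27.8, 0.94, (293, 282))
(array([ 0.57042817, -0.36808221,  0.022     ]), 30.4, 0.91, (405, 201))
(array([ 0.5806278 , -0.24734481,  0.022     ]), 30.0, 0.93, (293, 192))
```

```bash
cat >> h.py <<'E'
Q=down(A)
def look(fn):
    move_pose([.59,-.28,.28],down(0)); im,C=snap("wrist",fn); t=tins(im,C)
    for x in t: print("tin",x[0].round(4),x[1:])
    return t
def pick(p,yaw=A,zb=.010):
    command_gripper(1.0)
    p=np.array([p[0],p[1],TZ]); move_pose(p+[0,0,.10],down(yaw))
    hit=movel(p+[0,0,zb+.008],v=.12,until_force=8)
    command_gripper(.5); st("picked hit=%s"%hit)
    movel(p+[0,0,zb+.012],v=.05); movel(p+[0,0,.10],v=.2); st("lifted")
    return 56<get_grip_width()*88<64
def place(x=-.055):
    move_pose(tip(x,0,.10),Q); movel(tip(x,0,.040),v=.15); hit=movel(tip(x,0,.029),v=.04,until_force=4); st("placed hit=%s"%hit)
    command_gripper(.85); movel(tip(x,0,.11),v=.2)
def push(x1,x0=-.115):
    command_gripper(0.0)
    move_pose(tip(x0,0,.10),Q); print(movel(tip(x0,0,.033),v=.2,until_force=8))
    movel(tip(.02,0,.033),v=.08,until_force=8); st("mid"); 
    hit=movel(tip(x1,0,.033),v=.08,until_force=5); st("push hit=%s x=%.4f"%(hit,MI(get_tcp_pos())[0]))
    p=get_tcp_pos(); movel(p-.012*EX,v=.1); movel(p-.012*EX+[0,0,.08],v=.25)
E
python3 - <<'E'
from h import *
t=look("card1"); t.sort(key=lambda a:-a[0][1])
p=t[0][0]
if pick(p): place(); push(.195)
E
```

```text
tin [ 0.4754 -0.2427  0.022 ] (29.7, 0.83, (292, 283))
tin [ 0.5696 -0.3702  0.022 ] (32.2, 0.83, (408, 203))
picked hit=False t 54.4 F [0.3 0.4 5. ] w 59.6 ff 30.0 tcp [ 0.4757 -0.2429 -0.0092]
lifted t 55.2 F [-0.3 -0.3 -1.4] w 59.9 ff 30.0 tcp [ 0.4751 -0.2425  0.0721]
placed hit=False t 57.0 F [-0.2  0.5 -1. ] w 59.8 ff 30.0 tcp [ 0.5069 -0.0349  0.0014]
False
mid t 61.9 F [ 0.  -0.3  0. ] w 0.5 ff 0.0 tcp [0.5178 0.039  0.0053]
push hit=True x=0.1786 t 63.7 F [-0.2 -3.   1.1] w 0.7 ff 1.3 tcp [0.5408 0.1962 0.0052]
```

```bash
sed -i 's/a>.7\*np.pi/a>.6*np.pi/; s/20<r<40/15<r<60/' h.py; python3 - <<'E'
from h import *
t=look("card2"); im=cv2.imread("pics/card1.png"); print("old:"); 
for x in tins(im,cam("wrist")): print(x[0].round(4),x[1:])
E
```

```text
tin [ 0.5708 -0.3681  0.022 ] (30.1, 0.92, (407, 202))
tin [ 0.5811 -0.2475  0.022 ] (30.5, 0.91, (295, 192))
old:
[ 0.4755 -0.2427  0.022 ] (29.7, 0.83, (292, 283))
[ 0.5698 -0.37    0.022 ] (32.2, 0.83, (408, 203))
```

```bash
python3 - <<'E'
from h import *
if pick([.5811,-.2475]): place(); push(.140)
t=look("card3")
for x in t:
    if abs(x[0][0]-.5708)<.01 and abs(x[0][1]+.3681)<.01 and pick(x[0]): place(); push(.08)
t=look("card4")
E
```

```text
picked hit=False t 70.3 F [-1.3  0.7  4.2] w 59.8 ff 30.0 tcp [ 0.5813 -0.2476 -0.0092]
lifted t 71.1 F [ 0.2 -0.2 -0.4] w 59.3 ff 30.0 tcp [ 0.5808 -0.2473  0.0721]
placed hit=False t 73.0 F [-0.8  0.  -0.6] w 59.6 ff 30.0 tcp [ 0.5069 -0.0348  0.0014]
False
mid t 77.8 F [0.1 0.1 0.2] w 0.3 ff 0.0 tcp [0.5179 0.039  0.0054]
push hit=True x=0.1187 t 79.0 F [-1.  -4.7  3.9] w 0.4 ff 2.2 tcp [0.5319 0.137  0.0053]
tin [ 0.5711 -0.3685  0.022 ] (30.4, 0.91, (407, 202))
picked hit=False t 85.6 F [-0.4  1.1  3.2] w 59.3 ff 30.0 tcp [ 0.5712 -0.3686 -0.0091]
lifted t 86.3 F [ 0.2  0.  -0.9] w 59.6 ff 30.0 tcp [ 0.5708 -0.3683  0.0721]
placed hit=False t 88.6 F [ 0.6 -0.5 -1.3] w 59.7 ff 30.0 tcp [ 0.5069 -0.0349  0.0014]
False
mid t 93.5 F [-0.7 -0.4  1.1] w 0.7 ff 0.0 tcp [0.5178 0.0391 0.0053]
push hit=True x=0.0589 t 94.0 F [-0.8 -6.7  5.7] w 0.4 ff 3.4 tcp [0.523  0.0778 0.0053]
```

Spacing is exactly 60 mm (0.1786, 0.1187, 0.0589). Now for the fourth tin.

View pics/card4.png

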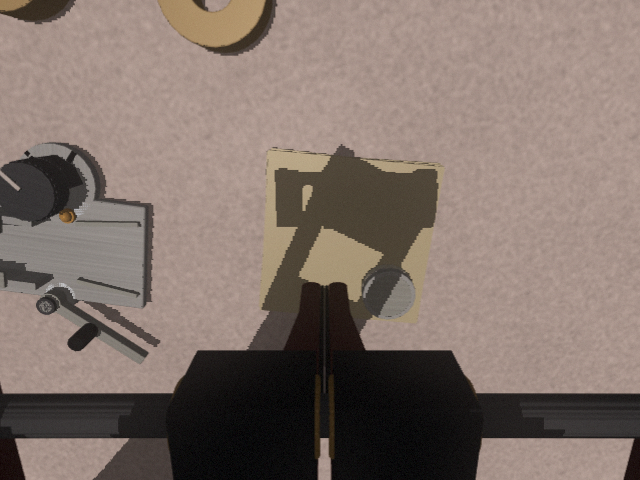

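The fourth tin is still on the card at (388,293), and the shut fingers kept it out of the detector mask. I'll fetch it with a pixel-cast position.

```bash
python3 - <<'E'
from h import *
p=onplane(cam("wrist"),[[388,292.5]],.022)[0]; print(p)
if pick(p):
    place(); push(.02)
E
```

```text
[ 0.46364724 -0.35280123  0.022     ]
picked hit=False t 100.5 F [0.3 0.6 3.9] w 59.6 ff 30.0 tcp [ 0.4639 -0.353  -0.0092]
lifted t 101.3 F [ 0.2 -0.4 -0.7] w 59.8 ff 30.0 tcp [ 0.4634 -0.3526  0.0721]
placed hit=False t 103.5 F [0.5 0.7 0.5] w 59.5 ff 30.0 tcp [ 0.5069 -0.0349  0.0014]
False
mid t 107.8 F [-1.1 -7.5  5.1] w 1.0 ff 3.6 tcp [0.5146 0.0186 0.0053]
push hit=True x=-0.0007 t 108.0 F [ -2.3 -17.2   7.2] w -0.1 ff 9.2 tcp [0.5135 0.019  0.0054]
```

```bash
python3 - <<'E'
from h import *
p,q=knob(2.12,.12); move_pose(p,q); command_gripper(.5)
p,q=knob(2.12,.049); print(movel(p,v=.1,until_force=8)); command_gripper(.1); st("grip")
for th in list(np.arange(2.0,.25,-.1))+[.25,.2,.15,.1,.05,0,-.02,-.04]:
    p,q=knob(th,.049); move_pose(p,q)
    f=np.array(get_ft_force())
    if np.linalg.norm(f)>30: st("HIGH %.2f"%th); break
    if th<.35 or round(th*10)%5==0: st("%.2f"%th)
wait(.2); st("end"); command_gripper(.4); p=get_tcp_pos(); movel(p+[0,0,.09],v=.2)
move_pose(M(0,-.03,.25)+[.07,0,0],down(0)); im,C=snap("wrist","w_shut")
a=im[170:360,230:420]; cv2.imwrite("pics/c9.png",cv2.resize(a,None,fx=3.1,fy=3.1,interpolation=cv2.INTER_CUBIC))
b=cv2.imread("pics/w_col3.png")
# knob dark blob centroid compare with initial shut picture
for n,i in (("before",b),("now",im)):
    s=i[270:330,290:350].max(2); m=s<45; yy,xx=np.nonzero(m); print(n,xx.mean()+290,yy.mean()+270,m.sum())
E
```

```text
False
grip t 111.5 F [-0.5 -1.1  4.5] w 17.2 ff 30.0 tcp [ 0.4246 -0.012   0.0217]
2.00 t 111.8 F [-0.7 -1.8  6.2] w 17.4 ff 30.0 tcp [ 0.4297 -0.0158  0.0216]
1.50 t 113.0 F [-0.3 -4.8  7.6] w 17.3 ff 30.0 tcp [ 0.454  -0.0242  0.0217]
1.00 t 114.3 F [ 1.6 -6.7  7.1] w 17.2 ff 30.0 tcp [ 0.4796 -0.0198  0.0217]
0.50 t 115.5 F [ 1.3 -5.7  5.6] w 17.8 ff 30.0 tcp [ 0.4998 -0.0036  0.0217]
0.30 t 116.0 F [ 2.9 -4.7  6. ] w 17.4 ff 30.0 tcp [0.5053 0.0054 0.0217]
0.25 t 116.3 F [ 1.8 -5.3  5.5] w 17.5 ff 30.0 tcp [0.5063 0.0077 0.0217]
0.20 t 116.5 F [ 2.8 -5.6  5.9] w 17.4 ff 30.0 tcp [0.5071 0.01   0.0217]
0.15 t 116.8 F [ 1.8 -4.3  6.2] w 17.4 ff 30.0 tcp [0.508  0.0127 0.0217]
0.10 t 117.0 F [ 2.4 -2.7  5.8] w 17.5 ff 30.0 tcp [0.5087 0.0153 0.0217]
0.05 t 117.3 F [ 3.6 -0.9  5.3] w 17.3 ff 30.0 tcp [0.5094 0.0182 0.0217]
0.00 t 117.5 F [ 2.2 -5.6  6. ] w 17.2 ff 30.0 tcp [0.5097 0.0201 0.0217]
-0.02 t 117.8 F [  2.  -12.4   6.7] w 17.6 ff 30.0 tcp [0.5096 0.0202 0.0217]
-0.04 t 118.0 F [  1.9 -18.5   7. ] w 17.4 ff 30.0 tcp [0.5096 0.0203 0.0217]
end t 118.2 F [  1.1 -19.1   6.5] w 17.0 ff 30.0 tcp [0.5096 0.0203 0.0217]
before 319.05760368663596 299.8410138248848 434
now 319.15402298850574 300.3103448275862 435
```

```bash
python3 - <<'E'
from h import *
c=tip(0,-.075,0)
def turn(y0,y1,n):
    command_gripper(1.0); move_pose(c+[0,0,.13],down(y0)); movel(c+[0,0,.053],v=.1,until_force=8)
    command_gripper(.5); st("grip")
    for y in np.linspace(y0,y1,n)[1:]: move_pose(c+[0,0,.053],down(y)); wait(.1); print(round(y,2),np.round(get_ft_torque(),2)[2],end=" ")
    st(); command_gripper(1.0); movel(c+[0,0,.13],v=.2)
turn(.65,-.80,10)
turn(-.45,-.85,5)
move_pose(M(0,-.03,.25)+[.07,0,0],down(0)); im,C=snap("wrist","w_lock"); print(pointer(im,C))
a=im[150:390,150:450]; cv2.imwrite("pics/c10.png",cv2.resize(a,None,fx=2.5,fy=2.5,interpolation=cv2.INTER_CUBIC)); st()
E
```

```text
grip t 125.0 F [ 1.5 -2.5  1.1] w 57.4 ff 30.0 tcp [0.5896 0.0082 0.0257]
0.49 -0.07 0.33 -0.14 0.17 -0.16 0.01 -0.12 -0.16 -0.15 -0.32 -0.17 -0.48 -0.15 -0.64 -0.16 -0.8 -0.18  t 128.4 F [ 1.7 -3.5  4.9] w 57.6 ff 30.0 tcp [0.5897 0.0087 0.0257]
grip t 131.7 F [-0.4 -0.   2.9] w 57.4 ff 30.0 tcp [0.5893 0.0086 0.0256]
-0.55 -0.08 -0.65 -0.08 -0.75 -0.14 -0.85 -0.15  t 133.1 F [0.6 0.7 5.5] w 57.5 ff 30.0 tcp [0.5896 0.0087 0.0257]
(np.float64(-0.670729702777608), 91, array([-0.007 , -0.0871,  0.07  ]))
 t 135.2 F [ 0.7 -0.6 -0.2] w 88.1 ff 0.0 tcp [0.6133 0.0151 0.2475]
```

View pics/c10.png

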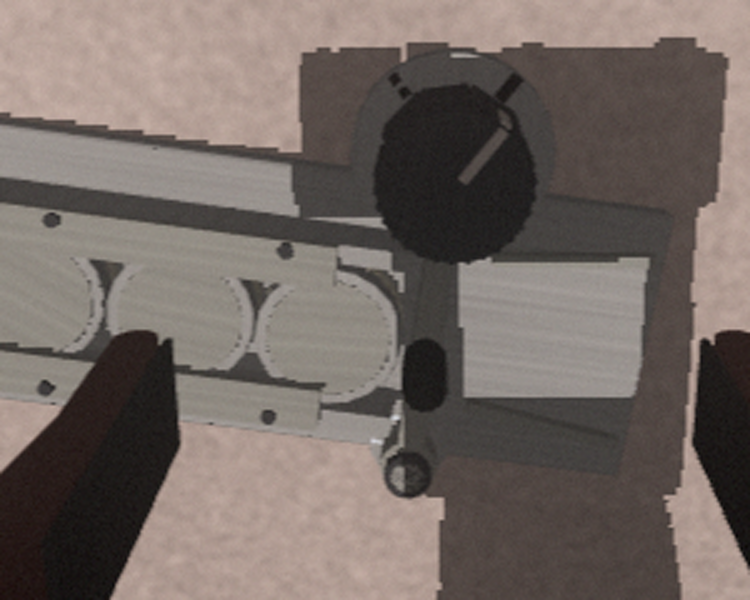

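The bar is shut with the row of tins behind it, and the pointer is at the long mark. Relative to the open stop it measures 1.40 rad. One more turn will confirm it is against the stop before I hand in.

```bash
python3 - <<'E'
from h import *
c=tip(0,-.075,0)
move_pose(c+[0,0,.13],down(-.45)); movel(c+[0,0,.050],v=.1,until_force=8); command_gripper(.5)
for y in (-.6,-.75,-.88): move_pose(c+[0,0,.050],down(y)); wait(.1)
st(); command_gripper(1.0); movel(c+[0,0,.13],v=.2)
move_pose(M(0,-.03,.25)+[.07,0,0],down(0)); im,C=snap("wrist","w_lock2"); p=pointer(im,C); print(p)
s=im[270:330,290:350].max(2); yy,xx=np.nonzero(s<45); print("knob",xx.mean()+290,yy.mean()+270)
if abs(p[0]+.671)<.03: wait(.5); print(job_done())
E
```

```text
t 138.5 F [0.7 1.  5.3] w 57.6 ff 30.0 tcp [0.5897 0.0086 0.0227]
(np.float64(-0.6704234020455936), 92, array([-0.007 , -0.0871,  0.07  ]))
knob 319.46031746031747 299.88662131519277
the job is handed in; nothing more can be done
None
```

The job is handed in at about 140 s of the 210 s limit: all four tins are packed against the end stop, the keeper bar is shut at its stop and the collar is back at its locked stop. I saw no contact with the bottle or label rolls, though I took no final picture of them.

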